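# Show the cured slide to the document camera

### The arm

A 6-joint arm with a two-finger parallel gripper is mounted at the origin on the work surface. World frame = base frame: x ahead of the robot, y to its left, z up, the work surface at z = 0. Lengths are in m, angles in rad, forces in N, time in s.
With the tool pointing down it reaches from about 0.375 to 0.9 m from the base axis. Payload 3.1 kg.
Tool frame: the origin (TCP) lies between the finger pads; the fingertips stand 25 mm ahead of it and the grasp point (between the pads) lies 6 mm ahead of it; y points along the fingers, x is the direction in which the jaws open and shut, and the axes are right-handed (so a half turn about y gives the same grasp; the last joint's range is limited). The gripper opens to 87 mm and grips with 3 to 60 N. Pads are 19 mm wide; open, the fingers measure 117 mm over their backs; the gripper's body (75 mm by 190 mm) begins 51 mm behind the grasp point.
Start: joints at [1.036, 0.527, 1.433, -0, 1.181, -0.178], TCP at [0.218, 0.586, 0.248] pointing down, gripper open.
Joint ranges: [-3.08, 3.08], [-0.75, 2.2], [0.22, 2.44], [-1.43, 4.57], [0, 2.65], [-2.85, 2.85]. Speed limits (rad/s): [2.79, 2.79, 3.14, 3.14, 3.14, 3.14].

### API

Orientations are given as a unit quaternion [x, y, z, w].
In Python, from rig import robot gives the robot as it stands.
- The arm moves only by the tool carry_out, never from a script. Its argument "moves" is a list of rows, each a list of 7 numbers: the opening, from 0 (shut) to 1 (fully open), then the shift along the tool's x, y, z in cm, then the turn, a rotation vector about the tool's x, y, z in rad. In form: [[grip, x, y, z, rx, ry, rz], ...]. A call has 1 to 20 rows; each row is the pose to reach, as a shift and turn from the pose commanded when the call began, along the tool's axes at that moment; what a row does not reach only later rows make up. A row lasts 1/10 s, in which the tool goes at most 50 mm and 8.59 degrees, less where a joint would pass 70% of its speed; a pose out of reach is approached as far as the arm can. A call with a gripper value outside its range is refused whole. The fingers move at their own pace and stop on an object; "force" is the grip in N (left out, the last holds). Time passes only in rows, so rows that repeat a pose let the fingers close. It gives the time, the measured TCP pose, the force and the opening at its end, in the units of the state.
- robot.get_obs(): the state, without advancing time (a new reading comes with each control period).
- robot.camera(name): name is "side" or "top" or "wrist"; returns the picture (480x640x3 uint8, red, green, blue); there is no depth.
- robot.camera_params(name): a dict with "fx", "fy", "cx", "cy" (pixels), "extrinsics" (4x4, takes a point from camera to world coordinates); the wrist camera has in their place "mount" (4x4, takes a point from camera to tool coordinates, whose origin is the TCP and whose axes are the tool frame's). Camera axes: x right, y down, z forward; pixel columns grow to the right and rows downward; lengths in m; the calibration is good to about 2 mm. The wrist camera is an equidistant fisheye: a pixel r from the principal point sees the ray r / f radians off the axis. A picture is of the moment at which its call begins: read the wrist's pose just before it. camera_params takes no time and is no camera call.
- robot.hand_in(): hands the job in, once; it reports no verdict.
The state is a dict: "time": time; "q": joint angles; "joint_velocities": joint speeds; "joint_torque": joint torques, N m; "position": TCP position; "tool_rot": TCP orientation; "ft_force": force on the tool from outside, world axes, zero at the start; "moment": the same for the moment, N m; "grip_width": finger opening in m.
Only numpy, scipy, OpenCV 4.12 (cv2) and the standard library are available. Lean on these libraries where they do the work, as an engineer would, in place of code of your own. Each camera call takes 0.05 s, during which the arm holds its last target.

### The job

The labelled slide on the slide warmer has cured: fold the warmer's clear cover up on its stiff hinge until it stands upright and leave it standing so, then take the slide that has a frosted end (the end with the small corner notch) by its clear end only. Hold it up level, label side up, about 10 cm above the document camera's viewing mat, with the label over the middle of the mat and the frosted end pointing towards the camera, and finish while still holding it there. Do not disturb the other slide, the bottle, the beaker or the wooden cube.

Things in the scene. Friction and masses are not known exactly. Their poses are not given: they have to be found in the camera images.
- cover (a joint): angle of the slide warmer's cover: 0 = shut, 1.57 = standing upright, stop at 2.1. It starts shut or a little ajar (0 to 0.3). The hinge is stiff: the cover stays wherever it is left and takes about 5 N at the handle to raise. The cover is a clear flat panel with a thin aluminium edge, 276 mm along the hinge, 216 mm from hinge to free edge, 7 mm thick; its free edge overhangs the casing by about 14 mm.
- cover_hinge (a point): middle of the cover's hinge line, 76 mm above the bench, on the +y long side of the slide warmer. It does not turn with the cover: its x axis runs along the hinge, its -y axis points from the hinge across the warmer to the cover's free edge, its z is up.
- cover_handle (a point): middle of the cover's handle, a round aluminium bar 10 mm thick and 90 mm long parallel to the hinge, on two posts on the cover's outer face. With the cover shut it is 188 mm from the hinge line towards the free edge and 38 mm higher (36 mm above the outer face of the clear panel, so there is room for a finger on each side of the bar). It turns with the cover.
- plate (a point): centre of the slide warmer's dark flat warm plate, 55 mm above the bench. The warmer is a white box 276 x 196 mm, 73 mm high to its rim; the plate is 262 x 182 mm inside a rim 18 mm higher than the plate. x axis parallel to the hinge, +y towards the hinge. The warmer does not move.
- slide_center (a point): centre of the slide to be shown: a cast resin slide 76 x 26 x 8 mm, about 20 g, lying flat on the plate with its label side up, at any yaw. Its x axis runs along the slide towards the frosted end, z is up out of the label side. The last 21 mm of the +x end are frosted white, with a small paper label on top; the rest is clear with a green fern leaf cast in. Seen from above with the frosted end pointing away from you, the right-hand corner (+x, -y) has a 6 x 6 mm notch.
- label (a point): centre of that slide's frosted end: 28 mm from the slide's centre along its +x axis, half-way up its thickness.
- clear_end (a point): middle of that slide's clear end face, 38 mm from the slide's centre along its -x axis, half-way up.
- plain_center (a point): centre of the other slide on the plate, the same size but clear all over with square corners, no frosted end and a brown leaf inside; its x axis runs along it. It stays where it is.
- mat_center (a point): centre of the top of the document camera's viewing mat, a grey mat 200 x 160 x 2 mm with white corner marks, fixed on the bench. Its x axis is level and points from the mat to the document camera, which stands just beyond the mat's edge: a white base from 122 to 208 mm from the centre, a grey stem, and a white head 140 mm or more from the centre and 170 to 240 mm above the bench that looks down at the mat. z is up.
- bottle: capped brown glass bottle, 48 mm across, 150 mm tall, standing behind the hinge side of the warmer, about 60 mm clear of the casing; origin at the centre of its underside. Must not be disturbed.
- beaker: empty glass beaker, 60 mm across, 85 mm tall, beyond the warmer and the mat; origin at the centre of its underside. Must not be disturbed.
- wood_cube: small wooden cube, 26 mm, on the bench near the robot; origin at the centre of its underside. Must not be disturbed.

How it is judged:
On the way:
1. the cover is folded up to upright while the slide still lies on the plate (value of joint cover between 1.36 and 1.78 rad and height (world z) of slide_center below 0.07 m), for 0.3 s.
At the end, for the whole second after the job is handed in: Cover within 12 deg of upright; notched slide held at rest by its clear end (grasp 27+ mm from frosted end's centre), label up and level to 15 deg, 60-160 mm above the bench, frosted end's centre within 30 mm of the mat's centre and pointing at the camera to 17 deg; plain slide on the plate (value of joint cover between 1.36 and 1.78 rad and contact force between the fingers and slide above 1 N and height (world z) of label between 0.06 and 0.16 m and angle between label's own z axis and vertical below 0.26 rad and horizontal distance between label and mat_center below 0.03 m and angle between the x axis of label and the x axis of mat_center, either way round below 0.3 rad and x of clear_end in the frame of mat_center below 0 m and distance between the grasp point and label above 0.027 m and linear speed of slide below 0.02 m/s and height (world z) of plain_center below 0.065 m); the arm keeps its last pose, push and grip.
It fails at once if the plain slide is moved by more than 20 mm (distance of plain_center from where it was at the start of the episode above 0.02 m).
It fails at once if the bottle, the beaker or the wooden cube is moved by more than 20 mm or tipped (distance of any of bottle, beaker, wood_cube from where it was at the start of the episode above 0.02 m or angle between any of bottle, beaker's own z axis and vertical above 0.35 rad).
It also fails if it takes over 58 s, if anything falls off the work surface, if the arm or the gripper's body presses on something with over 40 N, if the wrist force passes 120 N, or if a joint passes its speed limit or range.

## Working session

There is one attempt and no reset: what is moved stays moved. The work goes in short steps, Python scripts to look and compute and a tool call to move; the robot and the scene stay as the last step left them, time stands still between calls to the robot, and variables do not carry over. Pictures are saved under pics/ and viewed, and the job is handed in when it is done.

Besides the shell and the picture viewer there is one more tool, called after "Emit:" as name(argument=value, ...), one argument or row to a line, values as JSON. carry_out: Moves the arm, as the interface text tells. Its arguments: {"type":"object","properties":{"moves":{"type":"array"},"force":{"type":"number"}},"required":["moves"]}

```bash
ls; mkdir -p pics; python3 - <<'E'
from rig import robot
import cv2
o=robot.get_obs()
for k,v in o.items(): print(k,v)
for n in ("side","top","wrist"):
    p=robot.camera_params(n); print(n,p)
    cv2.imwrite(f"pics/{n}0.png",robot.camera(n)[:,:,::-1])
E
```

```text
pics
time 0.0
q [ 1.03649482e+00  5.28497150e-01  1.43386725e+00 -2.97706463e-05
  1.18139452e+00 -1.78529775e-01]
joint_velocities [-1.56282922e-03 -2.71599653e-04  9.71214409e-04 -8.06112222e-05
  4.03319694e-04  5.04433482e-04]
joint_torque [ 2.21453238e-04 -4.40036631e+01 -1.76596856e+01  6.34972542e-02
  5.78921009e-02 -1.61001872e-04]
position [0.21734994 0.58528191 0.24656369]
tool_rot [ 0.58090938  0.402946   -0.40433089 -0.58025454]
ft_force [ 0.81394191 -0.33420741 -0.289675  ]
moment [ 0.02590485 -0.02289721 -0.03571492]
grip_width 0.08721789377946215
side {'fx': 473.4208764505996, 'fy': 473.4208764505996, 'cx': 328.29626470366316, 'cy': 242.68874410921822, 'extrinsics': array([[ 0.77913763, -0.32335616,  0.53701523,  0.15813527],
       [-0.62667891, -0.42198221,  0.65513705, -0.44448971],
       [ 0.01476827, -0.84697804, -0.5314227 ,  0.53921167],
       [ 0.        ,  0.        ,  0.        ,  1.        ]])}
top {'fx': 540.730315006188, 'fy': 540.730315006188, 'cx': 321.98182688815035, 'cy': 241.67303861558656, 'extrinsics': array([[-1.96233891e-01, -9.60141616e-01,  1.99048582e-01,
         3.97369858e-01],
       [-9.80557108e-01,  1.92120112e-01, -3.99702537e-02,
         1.06312416e-01],
       [ 1.35868069e-04, -2.03022020e-01, -9.79174163e-01,
         1.05411667e+00],
       [ 0.00000000e+00,  0.00000000e+00,  0.00000000e+00,
         1.00000000e+00]])}
wrist {'fx': 371.64829954431775, 'fy': 371.64829954431775, 'cx': 321.8654293954923, 'cy': 237.7290622004736, 'mount': array([[ 9.99999730e-01, -2.02106903e-04,  7.06848646e-04,
         2.20763667e-04],
       [-7.34665871e-04, -2.38945018e-01,  9.71032821e-01,
        -1.38199977e-01],
       [-2.73544739e-05, -9.71033078e-01, -2.38945102e-01,
         6.57476580e-02],
       [ 0.00000000e+00,  0.00000000e+00,  0.00000000e+00,
         1.00000000e+00]])}
```

View pics/side0.png

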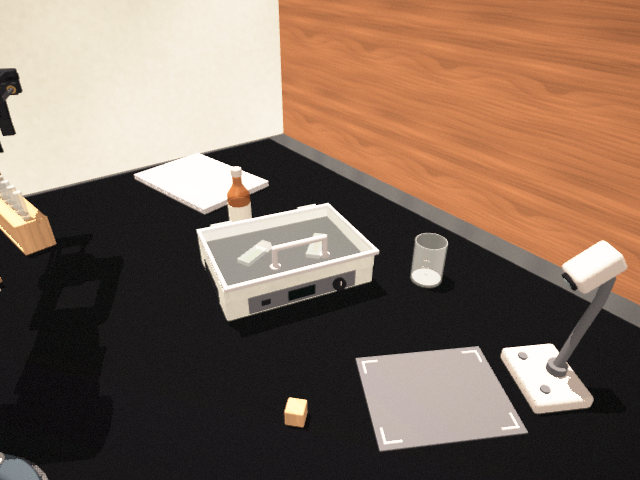

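View pics/top0.png

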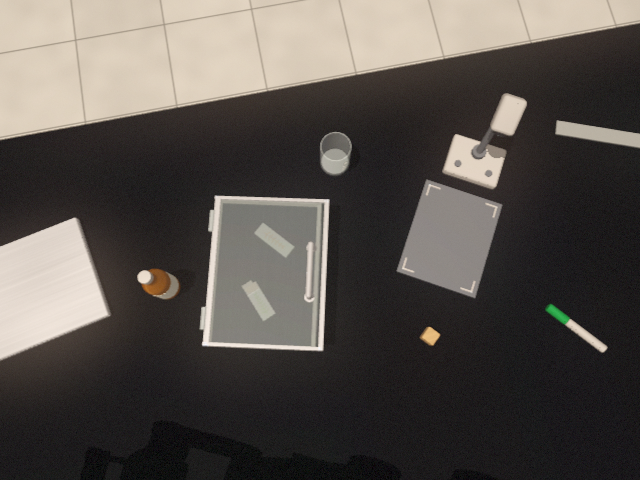

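View pics/wrist0.png

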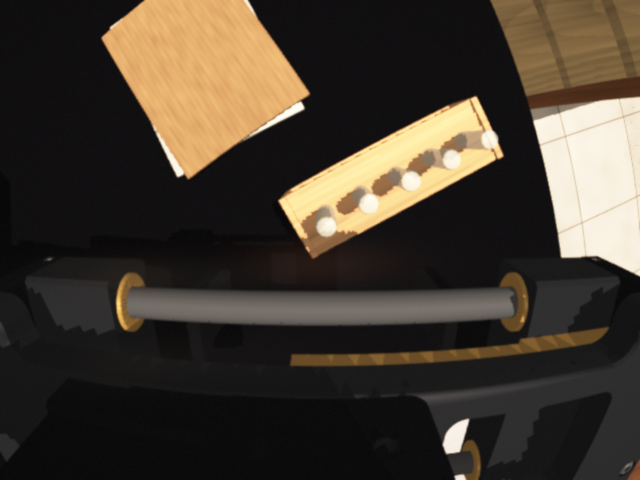

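The top view shows the warmer (corners about (217,198), (328,200), (323,348), (204,345)), its handle at (309,245)-(309,299), and the hinge on the left, with the bottle beyond it. The mat is at about (450,238) and its camera at (480,155). The slides are at about (273,240) and (258,300), so I'll enlarge those next.

```bash
cat > h.py <<'E'
import numpy as np, cv2
from rig import robot
from scipy.spatial.transform import Rotation as R
def ray(n,u,v):
    p=robot.camera_params(n);E=p["extrinsics"]
    d=E[:3,:3]@np.array([(u-p["cx"])/p["fx"],(v-p["cy"])/p["fy"],1]);return E[:3,3],d/np.linalg.norm(d)
def onz(n,u,v,z):
    o,d=ray(n,u,v);return o+d*(z-o[2])/d[2]
def tri(a,b):
    o1,d1=ray(*a);o2,d2=ray(*b)
    s=np.linalg.lstsq(np.stack([d1,-d2],1),o2-o1,rcond=None)[0]
    A=o1+d1*s[0];B=o2+d2*s[1];return (A+B)/2,np.linalg.norm(A-B)
def proj(n,P):
    p=robot.camera_params(n);E=p["extrinsics"];c=E[:3,:3].T@(np.asarray(P)-E[:3,3])
    return p["fx"]*c[0]/c[2]+p["cx"],p["fy"]*c[1]/c[2]+p["cy"]
E
python3 - <<'E'
from h import *
np.set_printoptions(precision=4,suppress=True)
o=robot.get_obs()
print(R.from_quat(o["tool_rot"]).as_matrix())
for c in [(217,198),(328,200),(323,348),(204,345)]: print("rim",onz("top",*c,0.073))
for c in [(427,181),(501,206),(475,296),(398,271)]: print("mat",onz("top",*c,0.002))
t=cv2.imread("pics/top0.png"); 
cv2.imwrite("pics/topc.png",cv2.resize(t[185:360,195:340],None,fx=4,fy=4,interpolation=cv2.INTER_CUBIC)[:600])
s=cv2.imread("pics/side0.png"); 
cv2.imwrite("pics/sidec.png",cv2.resize(s[195:315,190:385],None,fx=4,fy=4,interpolation=cv2.INTER_CUBIC))
print(tri(("top",311,245),("side",275,246)),tri(("top",309,299),("side",327,238)))
print(tri(("top",311,245),("side",327,238)),tri(("top",309,299),("side",275,246)))
E
```

```text
[[ 0.3483 -0.0008 -0.9374]
 [ 0.9374 -0.0014  0.3483]
 [-0.0016 -1.      0.0003]]
rim [0.7181 0.2438 0.073 ]
rim [0.6732 0.0394 0.073 ]
rim [0.4069 0.1024 0.073 ]
rim [0.4536 0.3094 0.073 ]
mat [ 0.6929 -0.1709  0.002 ]
mat [ 0.6125 -0.3047  0.002 ]
mat [ 0.4469 -0.2075  0.002 ]
mat [ 0.5242 -0.0716  0.002 ]
(array([0.5459, 0.1056, 0.124 ]), np.float64(0.08283948638267687)) (array([0.528 , 0.0827, 0.14  ]), np.float64(0.09233748064895188))
(array([0.5875, 0.087 , 0.1193]), np.float64(0.005090529926981018)) (array([0.4952, 0.1081, 0.1282]), np.float64(0.007977710685005874))
```

View pics/topc.png

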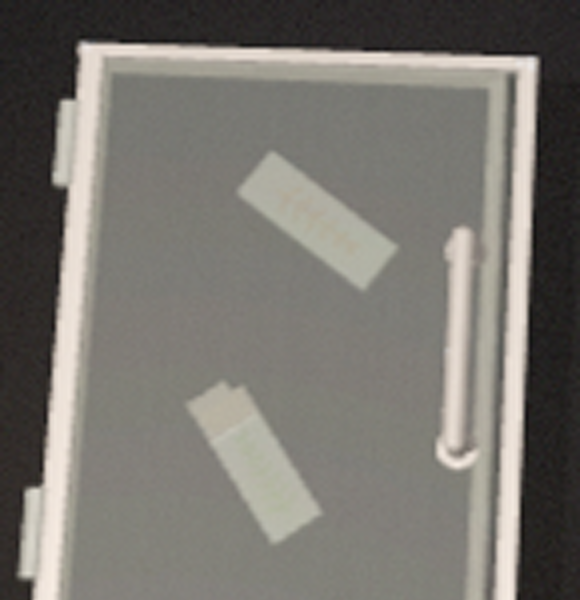

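View pics/sidec.png

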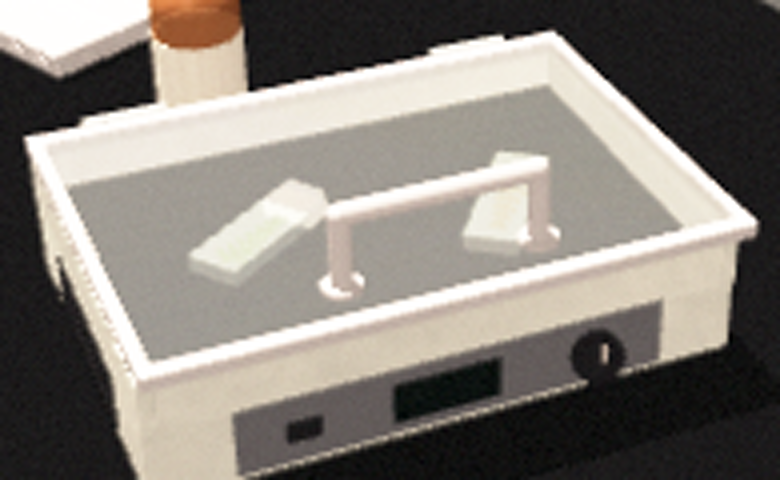

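```bash
python3 - <<'E'
from h import *
np.set_printoptions(precision=4,suppress=True)
t=cv2.imread("pics/top0.png"); 
cv2.imwrite("pics/topd.png",cv2.resize(t[320:360,195:340],None,fx=5,fy=5,interpolation=cv2.INTER_CUBIC))
T=lambda x,y:("top",195+x/4,185+y/4)
S=lambda x,y:("side",190+x/4,195+y/4)
P={"far_free":(T(537,60),S(755,228)),"far_hinge":(T(80,45),S(553,36)),"near_hinge":(("top",204,345),S(30,140)),"near_free":(("top",323,348.5),S(145,380)),
"hfar":(T(462,232),S(546,163)),"hnear":(T(456,452),S(333,211))}
for k,(a,b) in P.items(): print(k,*tri(a,b))
E
```

```text
far_free [0.6692 0.0381 0.0844] 0.0006925295373096716
far_hinge [0.7215 0.2461 0.0765] 0.0011532888791425705
near_hinge [0.4537 0.3078 0.0799] 0.0009363979416525107
near_free [0.4053 0.1029 0.0858] 0.0013387057808406729
hfar [0.5892 0.088  0.123 ] 0.002029032608447849
hnear [0.4951 0.1089 0.1249] 0.0031350510320385123
```

View pics/topd.png

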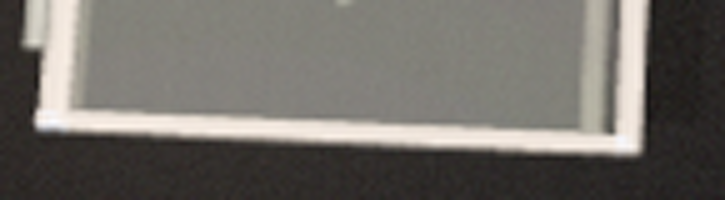

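```bash
cat >> h.py <<'E'
def Rdown(psi,tilt=0.0):
    "tool x at yaw psi (rad), y down; tilt about tool x"
    x=np.array([np.cos(psi),np.sin(psi),0]);y=np.array([0,0,-1.]);z=np.cross(x,y)
    return R.from_matrix(np.stack([x,y,z],1))*R.from_rotvec([tilt,0,0])
def delta(p,Rt,p0=None,R0=None):
    o=robot.get_obs()
    if p0 is None:p0=o["position"]
    if R0 is None:R0=R.from_quat(o["tool_rot"])
    d=R0.inv().apply(np.asarray(p)-p0)*100; rv=(R0.inv()*Rt).as_rotvec()
    print("cm",np.round(d,2),"rot",np.round(rv,3))
E
python3 - <<'E'
from h import *
delta([0.5422,0.0985,0.20],Rdown(np.radians(76.5)))
E
```

```text
cm [-34.32   4.72 -47.41] rot [-0.    -0.12  -0.002]
```

Emit:
carry_out(
  moves=[
    [0.6,-34.3,4.7,-47.4,0,-0.12,0],
    [0.6,-34.3,4.7,-47.4,0,-0.12,0],
    [0.6,-34.3,4.7,-47.4,0,-0.12,0],
    [0.6,-34.3,4.7,-47.4,0,-0.12,0],
    [0.6,-34.3,4.7,-47.4,0,-0.12,0],
    [0.6,-34.3,4.7,-47.4,0,-0.12,0],
    [0.6,-34.3,4.7,-47.4,0,-0.12,0],
    [0.6,-34.3,4.7,-47.4,0,-0.12,0],
    [0.6,-34.3,4.7,-47.4,0,-0.12,0],
    [0.6,-34.3,4.7,-47.4,0,-0.12,0],
    [0.6,-34.3,4.7,-47.4,0,-0.12,0],
    [0.6,-34.3,4.7,-47.4,0,-0.12,0],
    [0.6,-34.3,4.7,-47.4,0,-0.12,0],
    [0.6,-34.3,4.7,-47.4,0,-0.12,0],
    [0.6,-34.3,4.7,-47.4,0,-0.12,0],
    [0.6,-34.3,4.7,-47.4,0,-0.12,0],
    [0.6,-34.3,4.7,-47.4,0,-0.12,0],
    [0.6,-34.3,4.7,-47.4,0,-0.12,0],
  ],
  force=25,
)

```text
time: 1.95
position: [0.5421, 0.1001, 0.2007]
tool_rot: [0.555, 0.438, -0.438, -0.555]
ft_force: [-0.5, 0.0, -0.2]
grip_width: 0.0523
```

```bash
python3 - <<'E'
from h import *
o=robot.get_obs();print(o["time"],o["position"],o["q"],o["ft_force"],o["grip_width"])
delta([0.5422,0.0985,0.130],Rdown(np.radians(76.5)))
for n in ("side","wrist"): cv2.imwrite(f"pics/{n}1.png",robot.camera(n)[:,:,::-1])
E
```

```text
1.95 [0.54208176 0.10014275 0.20074353] [-2.00733941e-02  4.90124883e-01  1.66699507e+00  1.39782597e-05
  9.84390585e-01 -1.35669652e+00] [-0.45984651  0.0328452  -0.21230357] 0.05225464092240318
cm [-0.16  7.07 -0.05] rot [0.    0.001 0.   ]
```

View pics/side1.png

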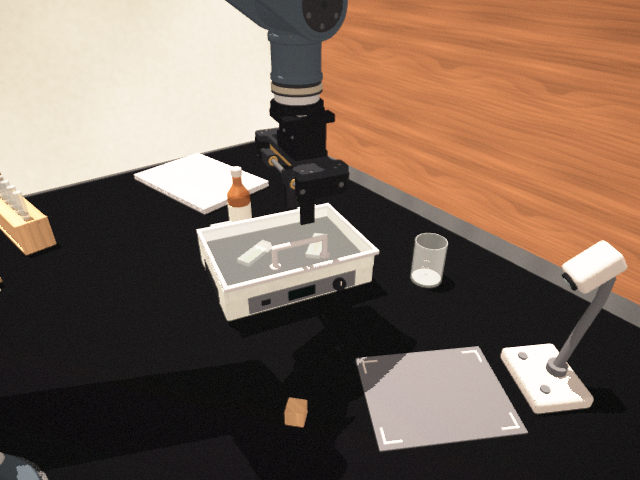

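View pics/wrist1.png

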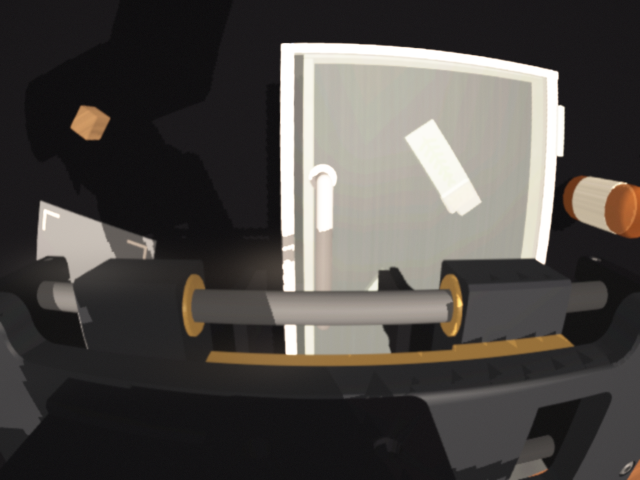

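The wrist view shows the bar at column 324, in line with the tool centre at 322, so the tool is over the bar. I'll go down and close.

Emit:
carry_out(
  moves=[
    [0.6,-0.1,3.5,0,0,0,0],
    [0.6,-0.1,5.5,0,0,0,0],
    [0.6,-0.1,7.0,0,0,0,0],
    [0.6,-0.1,7.0,0,0,0,0],
    [0.0,-0.1,7.0,0,0,0,0],
    [0.0,-0.1,7.0,0,0,0,0],
    [0.0,-0.1,7.0,0,0,0,0],
    [0.0,-0.1,7.0,0,0,0,0],
    [0.0,-0.1,7.0,0,0,0,0],
    [0.0,-0.1,7.0,0,0,0,0],
  ],
  force=25,
)

```text
time: 3.05
position: [0.5427, 0.0993, 0.1308]
tool_rot: [-0.555, -0.438, 0.436, 0.556]
ft_force: [2.2, 13.2, -2.1]
grip_width: 0.0121
```

```bash
python3 - <<'E'
import numpy as np
for th in np.arange(0.05,1.75,0.06):
    a=th+.2; print(round(th,2),round(18.55-19.18*np.cos(a),1),round(-(19.18*np.sin(a)-4.88),1))
E
```

```text
0.05 -0.0 0.1
0.11 0.3 -1.0
0.17 0.7 -2.1
0.23 1.1 -3.1
0.29 1.6 -4.1
0.35 2.2 -5.1
0.41 2.8 -6.1
0.47 3.5 -7.0
0.53 4.3 -7.9
0.59 5.1 -8.7
0.65 5.9 -9.5
0.71 6.8 -10.3
0.77 7.7 -10.9
0.83 8.7 -11.6
0.89 9.7 -12.1
0.95 10.7 -12.6
1.01 11.8 -13.1
1.07 12.9 -13.4
1.13 14.0 -13.7
1.19 15.1 -14.0
1.25 16.2 -14.2
1.31 17.4 -14.3
1.37 18.5 -14.3
1.43 19.7 -14.3
1.49 20.8 -14.2
1.55 22.0 -14.0
1.61 23.1 -13.8
1.67 24.2 -13.4
1.73 25.3 -13.1
```

Emit:
carry_out(
  moves=[
    [0,0.3,-1.0,0,0,0,0],
    [0,0.7,-2.1,0,0,0,0],
    [0,1.1,-3.1,0,0,0,0],
    [0,1.6,-4.1,0,0,0,0],
    [0,2.2,-5.1,0,0,0,0],
    [0,2.8,-6.1,0,0,0,0],
    [0,3.5,-7.0,0,0,0,0],
    [0,4.3,-7.9,0,0,0,0],
    [0,4.3,-7.9,0,0,0,0],
  ],
)

```text
time: 3.95
position: [0.5523, 0.1394, 0.212]
tool_rot: [0.556, 0.438, -0.439, -0.554]
ft_force: [-0.5, -4.5, 3.1]
grip_width: 0.0088
```

```bash
python3 - <<'E'
from h import *
for n in ("side",): cv2.imwrite(f"pics/{n}2.png",robot.camera(n)[:,:,::-1])
E
```

```text
(no output)
```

View pics/side2.png

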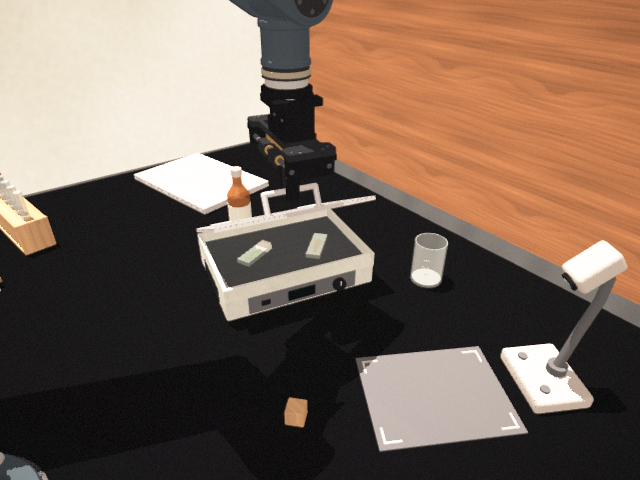

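The side view shows the cover about 0.55 rad open, with the bar still gripped at about (290,190) and both slides lying on the plate. I'll carry on along the arc.

Emit:
carry_out(
  moves=[
    [0,0.8,-0.8,0,0,0,0],
    [0,1.6,-1.6,0,0,0,0],
    [0,2.5,-2.4,0,0,0,0],
    [0,3.4,-3.0,0,0,0,0],
    [0,4.4,-3.7,0,0,0,0],
    [0,5.4,-4.2,0,0,0,0],
    [0,6.4,-4.7,0,0,0,0],
    [0,7.5,-5.2,0,0,0,0],
    [0,8.6,-5.5,0,0,0,0],
    [0,9.7,-5.8,0,0,0,0],
    [0,10.8,-6.1,0,0,0,0],
    [0,11.9,-6.3,0,0,0,0],
    [0,13.1,-6.4,0,0,0,0],
    [0,14.2,-6.4,0,0,0,0],
    [0,15.4,-6.4,0,0,0,0],
    [0,16.5,-6.3,0,0,0,0],
    [0,17.7,-6.1,0,0,0,0],
    [0,18.8,-5.9,0,0,0,0],
    [0,19.4,-5.7,0,0,0,0],
    [0,19.4,-5.7,0,0,0,0],
  ],
)

```text
time: 6.0
position: [0.5991, 0.3313, 0.2711]
tool_rot: [0.555, 0.441, -0.435, -0.555]
ft_force: [0.8, 2.7, 7.8]
grip_width: 0.0089
```

```bash
python3 - <<'E'
from h import *
o=robot.get_obs();print(o["time"],o["position"],o["q"],o["ft_force"],o["grip_width"])
for n in ("side","top","wrist"): cv2.imwrite(f"pics/{n}3.png",robot.camera(n)[:,:,::-1])
E
```

```text
6.0 [0.59908861 0.33125864 0.27106966] [ 0.34125528  0.58559867  1.25019668  0.00244226  1.29768635 -0.99517775] [0.78073445 2.69645094 7.81042263] 0.008854863869785401
```

View pics/side3.png

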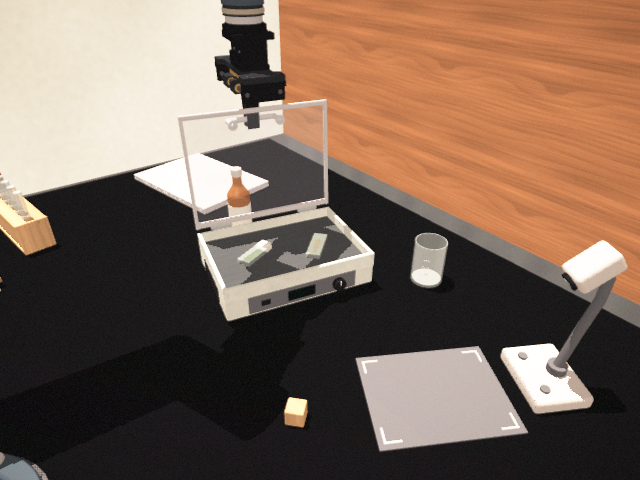

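View pics/top3.png

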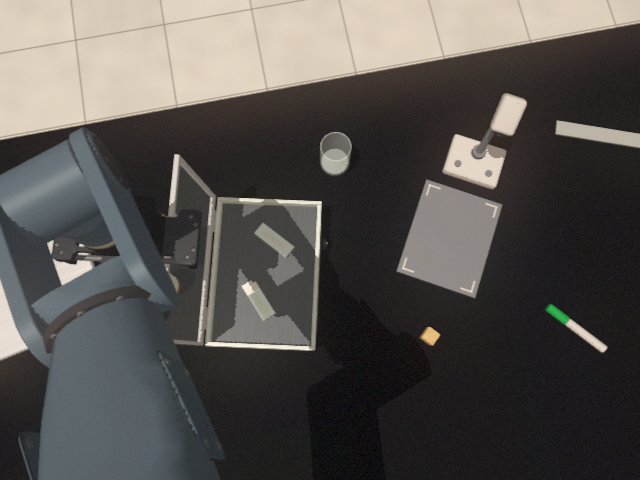

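```bash
python3 - <<'E'
from h import *
P,e=tri(("top",178,156),("side",327,102)); print(P,e)
d=P-np.array([.7215,.2461,.0765]); print(d, np.degrees(np.arctan2(d[2],-(d[0]*.233+d[1]*.972))))
g=np.array([.5991,.3313,.2651])-np.array([.5876,.2770,.076]); print(np.arctan2(g[2],-(g[0]*.233+g[1]*.972))-.1995, np.hypot(g[2],(g[0]*.233+g[1]*.972)))
E
```

```text
[0.72508585 0.26014882 0.28717881] 0.002270896405514995
[0.00358585 0.01404882 0.21067881] 93.93473382592258
1.6565759177281127 0.19706476542702905
```

Emit:
carry_out(
  moves=[
    [0.22,0,0,0,0,0,0],
    [0.22,0,0,0,0,0,0],
    [0.22,0,0,0,0,0,0],
    [0.22,0,-1.0,0,0,0,0],
    [0.22,0,-2.5,0,0,0,0],
    [0.22,0,-5,0,0,0,0],
    [0.22,0,-8,0,0,0,0],
    [0.22,0,-11,0,0,0,0],
    [0.22,0,-11,0,0,0,0],
  ],
)

```text
time: 7.05
position: [0.5996, 0.3293, 0.3827]
tool_rot: [0.557, 0.441, -0.434, -0.554]
ft_force: [0.6, 0.6, 0.2]
grip_width: 0.0191
```

```bash
python3 - <<'E'
from h import *
o=robot.get_obs();print(o["time"],o["position"],o["q"],o["ft_force"],o["grip_width"])
for n in ("side","top","wrist"): cv2.imwrite(f"pics/{n}4.png",robot.camera(n)[:,:,::-1])
t=cv2.imread("pics/top4.png"); 
cv2.imwrite("pics/top4c.png",cv2.resize(t[190:340,200:340],None,fx=4,fy=4,interpolation=cv2.INTER_CUBIC)[:600])
s=cv2.imread("pics/side4.png"); 
cv2.imwrite("pics/side4c.png",cv2.resize(s[80:280,170:370],None,fx=3,fy=3,interpolation=cv2.INTER_CUBIC))
E
```

```text
7.05 [0.59957836 0.32934261 0.38272991] [ 3.39282378e-01  5.04038522e-01  1.09701970e+00  7.87515687e-05
  1.52999755e+00 -9.95570281e-01] [0.59442346 0.62471629 0.18558979] 0.01914283951816045
```

View pics/top4c.png

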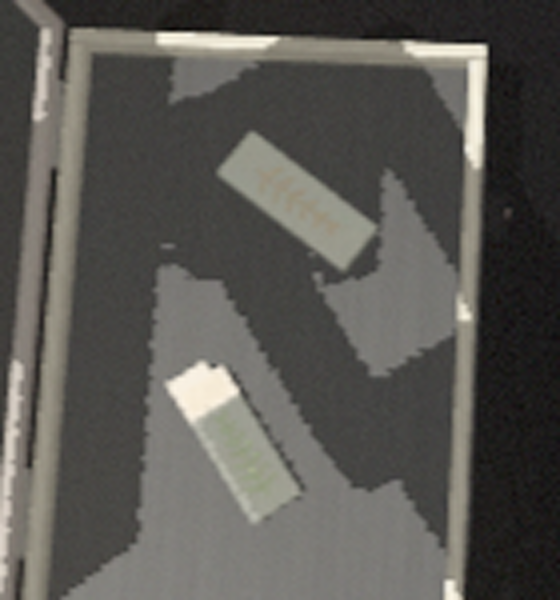

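View pics/side4c.png

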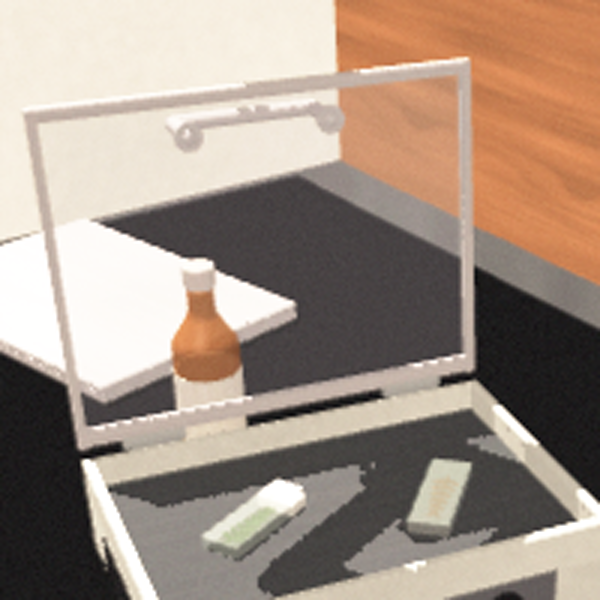

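```bash
python3 - <<'E'
from h import *
np.set_printoptions(precision=4,suppress=True)
t=lambda x,y,z=.063: onz("top",200+x/4-.4,190+y/4-.4,z)
FL,CL,CR=t(166,383),t(254,523),t(302,492)
F2=t(229,368); print(FL,CL,CR)
print("len",np.linalg.norm(FL-CL),"wid",np.linalg.norm(CL-CR))
d=(FL-CL)[:2];d/=np.linalg.norm(d);n=np.array([d[1],-d[0]])
yaw=np.arctan2(d[1],d[0]);C=(FL+CR)[:2]/2;print("yaw",np.degrees(yaw),"wdir",(CR-CL)[:2]@n,(CR-CL)[:2]@d,"C",C)
sd=[("far",(-38,-13)),("nr",(-38,13))]
s=lambda x,y:("side",170+x/3-.3,80+y/3-.3)
for P in [(FL),(CL),(CR)]: u,v=proj("side",P); print((u-170)*3,(v-80)*3)
# plain
PA=[t(250,131),t(217,172),t(345,271),t(378,231)]; print("plain",np.mean(PA,0)[:2],PA)
# mat
for z in [.002]:
  M=np.array([onz("top",*c,z) for c in [(427,181),(501,206),(475,296),(398,271)]]); mc=M.mean(0); print("mat",mc,np.linalg.norm(M-np.roll(M,1,0),axis=1)); a=(M[0]-M[3]+M[1]-M[2]);print(np.degrees(np.arctan2(a[1],a[0])))
b=onz("top",474,161,.03);print("cam base",b,np.degrees(np.arctan2(*(b-mc)[[1,0]])),np.linalg.norm((b-mc)[:2]))
E
```

```text
[0.5475 0.228  0.063 ] [0.4767 0.1994 0.063 ] [0.4862 0.1755 0.063 ]
len 0.07640269563984235 wid 0.02570567766349598
yaw 21.95408929604516 wdir 0.025705395167935668 -0.00012051306910724933 C [0.5169 0.2018]
278.13885385000185 478.0824568319146
202.29734449524935 536.1170821891967
236.8850873323538 548.6380040906562
plain [0.6199 0.1535] [array([0.6575, 0.1693, 0.063 ]), array([0.641 , 0.1879, 0.063 ]), array([0.5828, 0.1376, 0.063 ]), array([0.5984, 0.119 , 0.063 ])]
mat [ 0.5691 -0.1887  0.002 ] [0.1958 0.1562 0.192  0.1564]
-30.449691490639708
cam base [ 0.7073 -0.2653  0.03  ] -29.01870832992423 0.15797678073501398
```

```bash
cat >> h.py <<'E'
def pose(tip,yaw,tilt=-0.3):
    Rt=Rdown(yaw+np.pi/2,tilt); return np.asarray(tip)-.025*Rt.as_matrix()[:,1],Rt
E
python3 - <<'E'
from h import *
y=np.radians(22);d=np.array([np.cos(y),np.sin(y)])
tip=np.r_[np.array([.5169,.2018])-.023*d,.060]
p,Rt=pose(tip,y); print(p); yt=Rt.as_matrix()[:,1]; print(yt)
delta(p-.12*yt+[0,0,.12],Rt)
delta(p-.12*yt,Rt); delta(p,Rt)
E
```

```text
[0.48872473 0.19041645 0.08388341]
[ 0.27400156  0.11070382 -0.95533649]
cm [-18.01   5.77  10.19] rot [-0.292 -0.615 -0.093]
cm [-18.    17.77  10.18] rot [-0.292 -0.615 -0.093]
cm [-15.93  29.23   7.27] rot [-0.292 -0.615 -0.093]
```

Emit:
carry_out(
  moves=[
    [0.52,-18,0,10.2,-0.29,-0.615,-0.09],
    [0.52,-18,0,10.2,-0.29,-0.615,-0.09],
    [0.52,-18,0,10.2,-0.29,-0.615,-0.09],
    [0.52,-18,0,10.2,-0.29,-0.615,-0.09],
    [0.52,-18,0,10.2,-0.29,-0.615,-0.09],
    [0.52,-18,0,10.2,-0.29,-0.615,-0.09],
    [0.52,-18,6,10.2,-0.29,-0.615,-0.09],
    [0.52,-18,12,10.2,-0.29,-0.615,-0.09],
    [0.52,-18,17.8,10.2,-0.29,-0.615,-0.09],
    [0.52,-18,17.8,10.2,-0.29,-0.615,-0.09],
    [0.52,-18,17.8,10.2,-0.29,-0.615,-0.09],
    [0.52,-18,17.8,10.2,-0.29,-0.615,-0.09],
  ],
)

```text
time: 8.4
position: [0.4574, 0.178, 0.198]
tool_rot: [0.45, 0.666, -0.493, -0.332]
ft_force: [-0.0, 0.4, 0.4]
grip_width: 0.0454
```

```bash
python3 - <<'E'
from h import *
o=robot.get_obs();print(o["time"],o["position"],o["q"],o["ft_force"],o["grip_width"])
y=np.radians(22);d=np.array([np.cos(y),np.sin(y)])
p,Rt=pose(np.r_[np.array([.5169,.2018])-.023*d,.060],y); delta(p,Rt)
for n in ("side","top","wrist"): cv2.imwrite(f"pics/{n}5.png",robot.camera(n)[:,:,::-1])
E
```

```text
8.4 [0.45737956 0.17800452 0.19799758] [ 0.09484176  0.35043832  2.01953747  0.17381457  0.49149526 -2.00101332] [-0.04784799  0.3898361   0.3847702 ] 0.045390467222234325
cm [ 0.   11.9   0.12] rot [-0.002 -0.    -0.002]
```

View pics/side5.png

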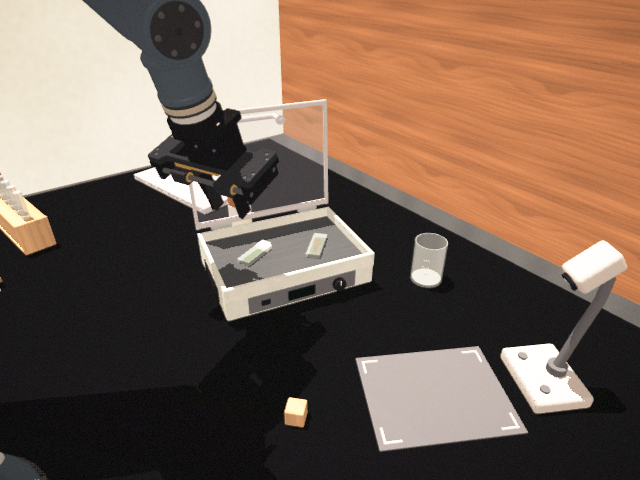

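View pics/wrist5.png

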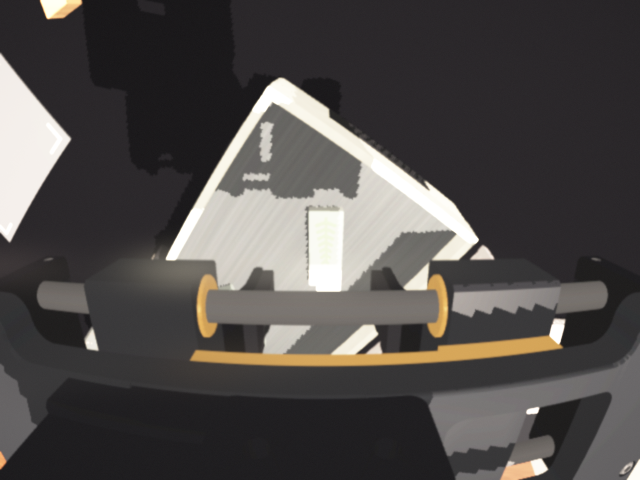

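The wrist view shows the slide running straight up the picture (columns 309–342), between the fingers. The gripper stays clear of the cover, so I'll go in along the tool axis.

Emit:
carry_out(
  moves=[
    [0.52,0.1,4,0.1,0,0,0],
    [0.52,0.1,7,0.1,0,0,0],
    [0.52,0.1,9.5,0.1,0,0,0],
    [0.52,0.1,11,0.1,0,0,0],
    [0.52,0.1,11.5,0.1,0,0,0],
    [0.52,0.1,11.8,0.1,0,0,0],
    [0.52,0.1,11.8,0.1,0,0,0],
  ],
)

```text
time: 9.25
position: [0.4882, 0.191, 0.0865]
tool_rot: [0.451, 0.667, -0.492, -0.331]
ft_force: [-0.7, 0.3, 0.4]
grip_width: 0.0453
```

```bash
python3 - <<'E'
from h import *
o=robot.get_obs();print(o["time"],o["position"],o["ft_force"],o["grip_width"])
for n in ("side","top"): cv2.imwrite(f"pics/{n}6.png",robot.camera(n)[:,:,::-1])
s=cv2.imread("pics/side6.png"); 
cv2.imwrite("pics/side6c.png",cv2.resize(s[130:320,170:380],None,fx=3.1,fy=3.1,interpolation=cv2.INTER_CUBIC))
E
```

```text
9.25 [0.4881797  0.19096253 0.08649299] [-0.66029744  0.32026658  0.40827103] 0.04533608222178933
```

View pics/side6c.png

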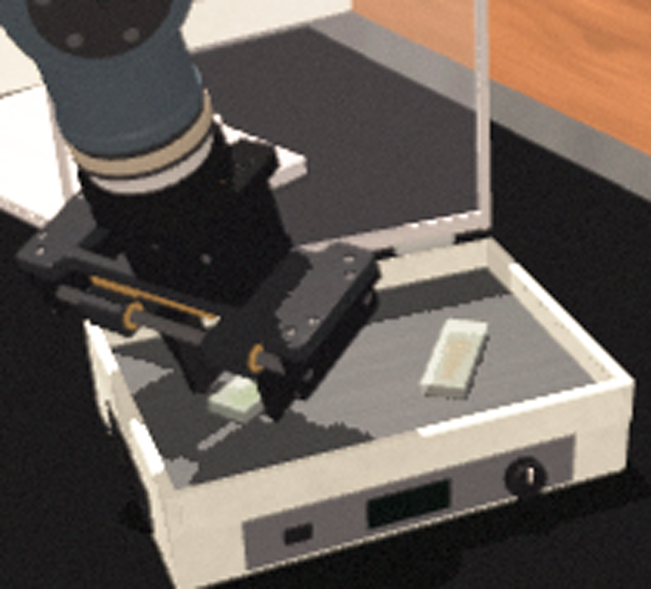

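Emit:
carry_out(
  moves=[
    [0.52,0,0.15,0,0,0,0],
    [0.52,0,0.3,0,0,0,0],
    [0.52,0,0.3,0,0,0,0],
    [0.0,0,0.3,0,0,0,0],
    [0.0,0,0.3,0,0,0,0],
    [0.0,0,0.3,0,0,0,0],
    [0.0,0,0.3,0,0,0,0],
    [0.0,0,0.3,0,0,0,0],
    [0.0,0,0.3,0,0,0,0],
  ],
  force=15,
)

```text
time: 10.25
position: [0.4883, 0.1911, 0.0826]
tool_rot: [0.451, 0.666, -0.493, -0.331]
ft_force: [-0.6, 0.2, 0.4]
grip_width: 0.0257
```

Emit:
carry_out(
  moves=[
    [0.0,0,-0.5,0,0,0,0],
    [0.0,0,-1.5,0,0,0,0],
    [0.0,0,-3,0,0,0,0],
    [0.0,0,-5,0,0,0,0],
    [0.0,0,-8,0,0,0,0],
    [0.0,0,-11,0,0,0,0],
    [0.0,0,-13,0,0,0,0],
    [0.0,0,-13,0,0,0,0],
  ],
)

```text
time: 11.05
position: [0.453, 0.177, 0.21]
tool_rot: [0.452, 0.667, -0.492, -0.329]
ft_force: [-0.0, -0.4, -1.2]
grip_width: 0.0257
```

```bash
python3 - <<'E'
from h import *
np.set_printoptions(precision=4,suppress=True)
o=robot.get_obs();print(o["time"],o["position"],o["q"],o["ft_force"],o["grip_width"])
for n in ("side","wrist"): cv2.imwrite(f"pics/{n}7.png",robot.camera(n)[:,:,::-1])
s=cv2.imread("pics/side7.png"); 
cv2.imwrite("pics/side7c.png",cv2.resize(s[100:290,150:370],None,fx=3.1,fy=3.1,interpolation=cv2.INTER_CUBIC))
y=np.radians(-30.4);d=np.array([np.cos(y),np.sin(y)])
p,Rt=pose(np.r_[np.array([.5691,-.1887])-.051*d,.105],y); print(p)
delta(p+[0,0,.10],Rt);delta(p,Rt)
E
```

```text
11.05 [0.453 0.177 0.21 ] [ 0.0938  0.3203  2.0211  0.1666  0.5124 -1.9946] [-0.002  -0.4019 -1.2466] 0.025697729501598498
[ 0.5187 -0.1592  0.1289]
cm [-33.66  -3.83   5.55] rot [0.002 0.874 0.267]
cm [-33.62   5.72   8.51] rot [0.002 0.874 0.267]
```

View pics/side7c.png

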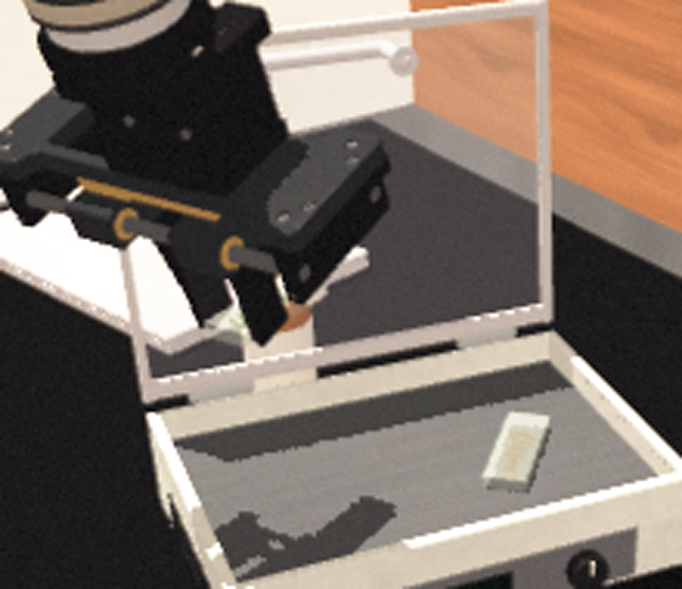

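View pics/wrist7.png

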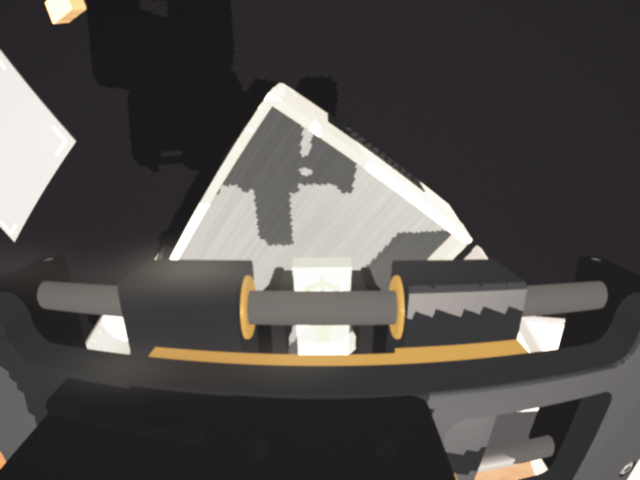

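The slide came up, held by its clear end (width 25.7 mm), and the plain slide is still in place. I'll carry it over the mat, high at first.

Emit:
carry_out(
  moves=[
    [0.0,-3,-0.4,0.5,0,0.08,0.02],
    [0.0,-6,-0.8,1.0,0,0.16,0.05],
    [0.0,-9,-1.2,1.5,0,0.24,0.07],
    [0.0,-12,-1.6,2.0,0,0.32,0.1],
    [0.0,-15,-2,2.5,0,0.4,0.12],
    [0.0,-18,-2.4,3,0,0.48,0.15],
    [0.0,-21,-2.8,3.5,0,0.56,0.17],
    [0.0,-24,-3.2,4,0,0.64,0.2],
    [0.0,-27,-3.4,4.5,0,0.72,0.22],
    [0.0,-30,-3.6,5,0,0.8,0.245],
    [0.0,-33.6,-3.8,5.5,0,0.874,0.267],
    [0.0,-33.6,-3.8,5.5,0,0.874,0.267],
    [0.0,-33.6,-1,6.4,0,0.874,0.267],
    [0.0,-33.6,2,7.3,0,0.874,0.267],
    [0.0,-33.6,4,8,0,0.874,0.267],
    [0.0,-33.6,5.7,8.5,0,0.874,0.267],
    [0.0,-33.6,5.7,8.5,0,0.874,0.267],
    [0.0,-33.6,5.7,8.5,0,0.874,0.267],
    [0.0,-33.6,5.7,8.5,0,0.874,0.267],
  ],
)

```text
time: 13.05
position: [0.5191, -0.1588, 0.1288]
tool_rot: [0.698, 0.4, -0.295, -0.515]
ft_force: [-0.3, 0.5, -0.1]
grip_width: 0.0251
```

```bash
python3 - <<'E'
from h import *
np.set_printoptions(precision=4,suppress=True)
o=robot.get_obs();print(o["time"],o["position"],o["q"],o["ft_force"],o["grip_width"])
for n in ("side","top","wrist"): cv2.imwrite(f"pics/{n}8.png",robot.camera(n)[:,:,::-1])
y=np.radians(-30.4);d=np.array([np.cos(y),np.sin(y)])
p,Rt=pose(np.r_[np.array([.5691,-.1887])-.051*d,.105],y); delta(p,Rt)
t=cv2.imread("pics/top8.png");cv2.imwrite("pics/top8c.png",cv2.resize(t[160:310,370:530],None,fx=4,fy=4,interpolation=cv2.INTER_CUBIC))
t=cv2.imread("pics/side8.png");cv2.imwrite("pics/side8c.png",cv2.resize(t[210:460,330:610],None,fx=2.4,fy=2.4,interpolation=cv2.INTER_CUBIC))
E
```

```text
13.05 [ 0.5191 -0.1588  0.1288] [-0.4979  0.5422  1.9516 -0.0271  0.347  -1.5145] [-0.2771  0.5241 -0.0991] 0.025138037322342047
cm [-0.04  0.03  0.04] rot [0.002 0.    0.   ]
```

View pics/side8.png

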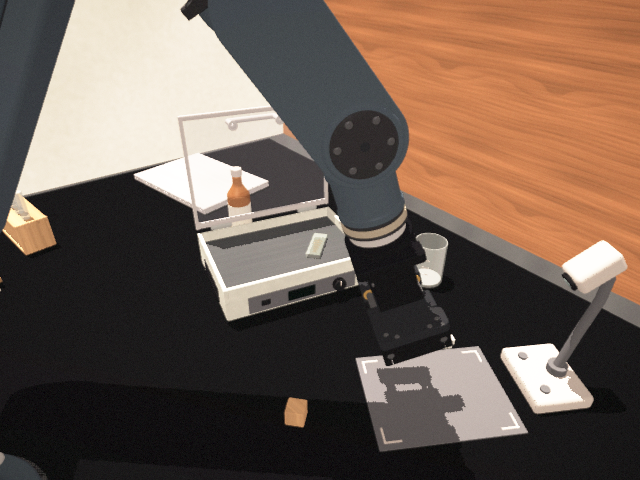

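View pics/side8c.png

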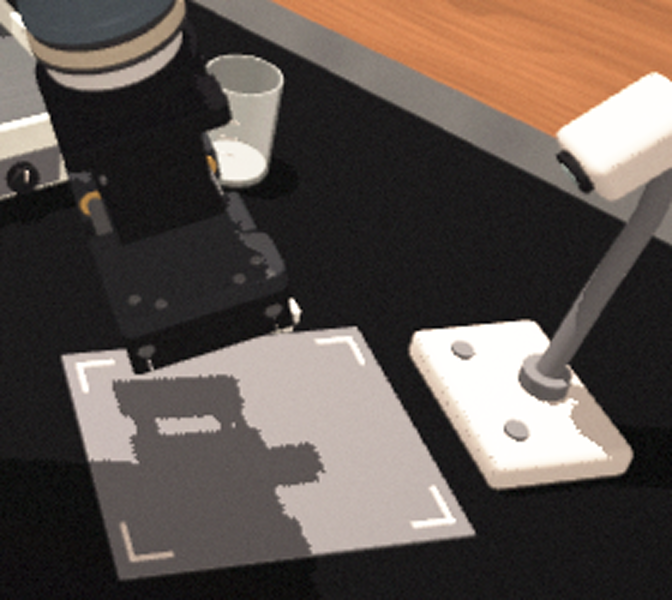

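View pics/top8c.png

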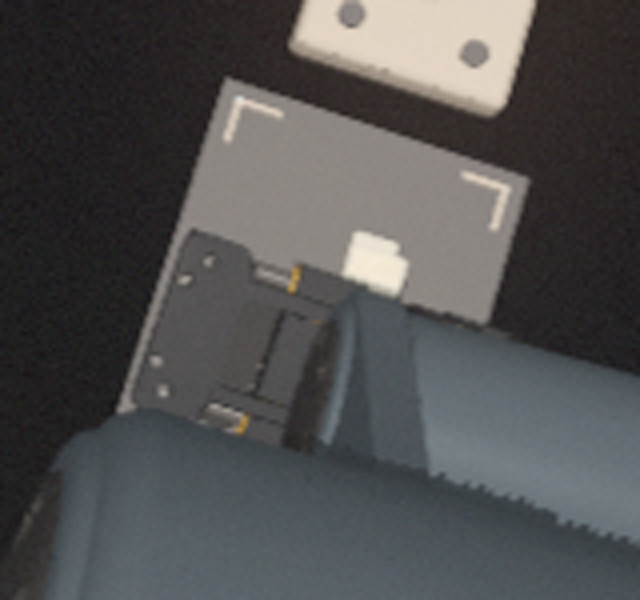

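```bash
python3 - <<'E'
from h import *
np.set_printoptions(precision=4,suppress=True)
y=np.radians(-30.4);d=np.array([np.cos(y),np.sin(y),0]);l=np.array([-d[1],d[0],0])
L=np.array([.5691,-.1887,.101])
for nm,a,b,c in [("endL top",10,13,4),("L 21 back",-10.5,13,4),("notch tip",10,-7,4),("R after notch",4,-13,4),("endL bot",10,13,-4)]:
    P=L+(a*d+b*l)/1000+[0,0,c/1000]
    u,v=proj("top",P);s,w=proj("side",P); print(nm,"top",(u-370)*4,(v-160)*4,"side",(s-330)*2.4,(w-210)*2.4)
t=lambda x,yy,z=.105: onz("top",370+x/4-.4,160+yy/4-.4,z)
A,B,C,D=t(358,230),t(402,243),t(342,280),t(408,260)
print(A,B,np.degrees(np.arctan2(*(A-C)[[1,0]])),np.degrees(np.arctan2(*(B-A)[[1,0]])),np.linalg.norm(B-A))
t=cv2.imread("pics/side8.png");cv2.imwrite("pics/side8d.png",cv2.resize(t[320:360,430:475],None,fx=12,fy=12,interpolation=cv2.INTER_NEAREST))
t=cv2.imread("pics/top8.png");cv2.imwrite("pics/top8d.png",cv2.resize(t[205:245,440:485],None,fx=12,fy=12,interpolation=cv2.INTER_NEAREST))
E
```

```text
endL top top 352.87200935792475 233.1811108776643 side 286.5758938119098 293.4284549521306
L 21 back top 340.1918660653075 274.92144812966364 side 251.16754576967486 296.77388251954505
notch tip top 395.4642004389375 247.23301467019928 side 299.90102883383736 318.7946764461878
R after notch top 404.62257431963235 263.6810033843999 side 293.3625869838097 327.7304373188076
endL bot top 348.5399778573051 237.4871334355064 side 284.42005617908444 304.1053354195938
[ 0.5862 -0.1847  0.105 ] [ 0.5764 -0.2027  0.105 ] -31.210682094499184 -118.5097137632131 0.02048604082707899
```

View pics/side8d.png

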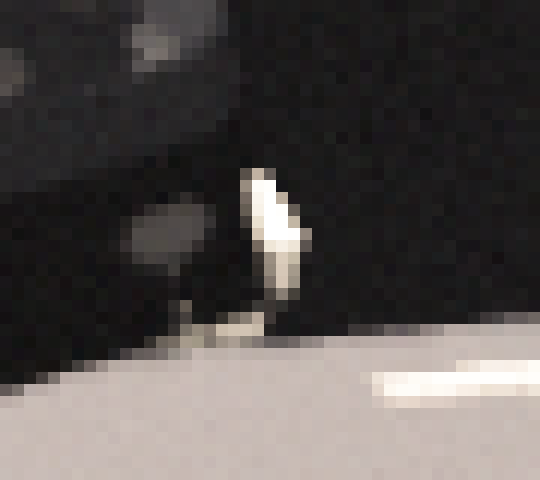

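View pics/wrist8.png

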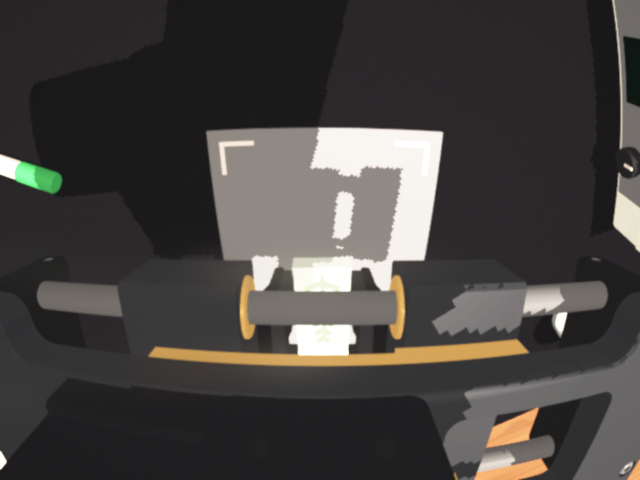

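View pics/top8d.png

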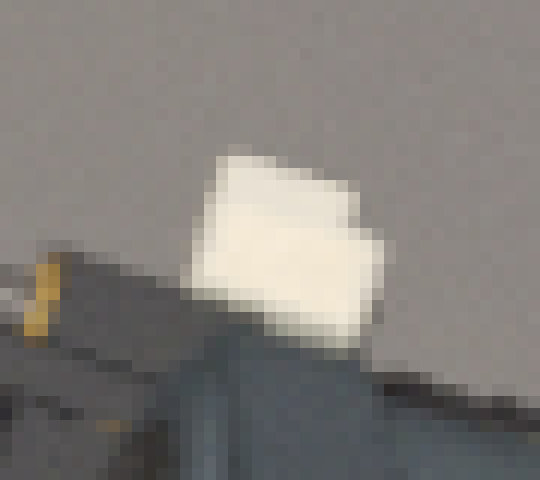

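```bash
python3 - <<'E'
from h import *
np.set_printoptions(precision=4,suppress=True)
for a,b in [((459,217.3),(450.7,334.5)),((469.5,220),(455.3,339.5))]: print(tri(("top",*a),("side",*b)))
t=lambda x,y:(440+x/12-.5,205+y/12-.5)
for z in (.1,.105):
  A,B,C,D=[onz("top",*t(*p),z) for p in [(222,152),(358,185),(190,290),(386,230)]]
  print(z,A,B,C,D,np.linalg.norm(A-C))
t=cv2.imread("pics/side8.png");
# cover check, top-left edge
o=robot.get_obs();print(o["joint_velocities"],o["grip_width"])
E
```

```text
(array([ 0.5859, -0.1848,  0.102 ]), np.float64(0.0013397921725136))
(array([ 0.5755, -0.1994,  0.1101]), np.float64(0.001862109020539134))
0.1 [ 0.5874 -0.1842  0.1   ] [ 0.5784 -0.2031  0.1   ] [ 0.5675 -0.1742  0.1   ] [ 0.5708 -0.2055  0.1   ] 0.022275672126027716
0.105 [ 0.5864 -0.1827  0.105 ] [ 0.5774 -0.2015  0.105 ] [ 0.5666 -0.1727  0.105 ] [ 0.5698 -0.2039  0.105 ] 0.02215893759677108
[-0.0011  0.0002  0.0008  0.0007 -0.0015  0.0011] 0.025237753812569628
```

```bash
python3 - <<'E'
from h import *
np.set_printoptions(precision=4,suppress=True)
p=robot.camera_params("wrist");o=robot.get_obs()
Rt=R.from_quat(o["tool_rot"]);T=o["position"];M=p["mount"]
def pw(P):
    q=Rt.inv().apply(P-T); c=M[:3,:3].T@(q-M[:3,3]); th=np.arctan2(np.hypot(*c[:2]),c[2]);ph=np.arctan2(c[1],c[0]);r=p["fx"]*th
    return p["cx"]+r*np.cos(ph),p["cy"]+r*np.sin(ph)
y=np.radians(-30.4);d=np.array([np.cos(y),np.sin(y),0]);l=np.array([-d[1],d[0],0])
tip=T+.025*Rt.as_matrix()[:,1]
for pitch in (-10,0,10):
  g=np.radians(pitch);dd=d*np.cos(g)+np.array([0,0,1])*np.sin(g);n=np.cross(dd,l)
  C=tip+.023*dd-np.array([0,0,.0]); C[2]-=.001
  for nm,a,b,c in [("FL",38,13,4),("Fnotch",38,-7,4),("frost border",17,13,4),("clearL",-38,13,4),("clearR",-38,-13,4),("clearLbot",-38,13,-4)]:
    print(pitch,nm,np.round(pw(C+(a*dd+b*l+c*n)/1000),0))
w=cv2.imread("pics/wrist8.png");cv2.imwrite("pics/wrist8c.png",cv2.resize(w[240:370,260:390],None,fx=4.5,fy=4.5,interpolation=cv2.INTER_CUBIC))
E
```

```text
-10 FL [343. 360.]
-10 Fnotch [310. 360.]
-10 frost border [345. 341.]
-10 clearL [351. 273.]
-10 clearR [292. 273.]
-10 clearLbot [350. 260.]
0 FL [344. 374.]
0 Fnotch [309. 374.]
0 frost border [346. 350.]
0 clearL [351. 268.]
0 clearR [292. 268.]
0 clearLbot [350. 257.]
10 FL [345. 387.]
10 Fnotch [309. 387.]
10 frost border [347. 359.]
10 clearL [350. 263.]
10 clearR [292. 263.]
10 clearLbot [349. 256.]
```

View pics/wrist8c.png

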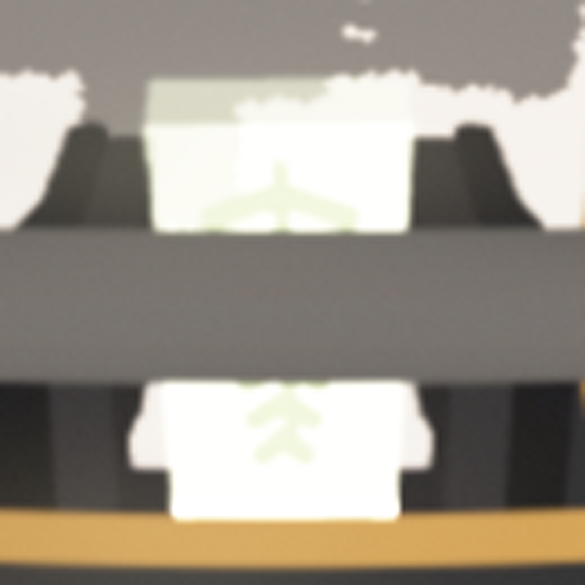

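In the wrist view the clear end's edges sit at rows 257 and 267. A level slide should put them at 257 and 268, and both edges run straight across, so there's no pitch or roll. The label is within about 4 mm of where I aimed it. I'm handing in.

```bash
python3 - <<'E'
from rig import robot
print(robot.hand_in())
E
```

```text
the job is handed in; nothing more can be done
None
```

I opened the cover, took the notched slide by its clear end, and handed in with it held level over the viewing mat. No verdict was reported. The robot's clock read about 13 s, against the 58 s limit.

- **Cover:** I gripped the handle bar and followed its arc until the cover stood upright. Before release it measured about 1.64–1.66 rad, and the last side view still showed it standing.
- **Grip:** I took the slide about 23 mm from its centre towards the clear end, with the hand leaned 0.3 rad to stay clear of the cover. The grip setting was 15 N and the fingers stopped at about 25 mm on the 26 mm wide slide.
- **Final position:** The frosted end measured within about 4 mm of the aim point over the mat's centre. It was about 10 cm up and pointed at about −31°, with the camera direction at −30.4°.
- **Level:** The wrist camera put the clear end's edges at rows 257 and 267, against 257 and 268 predicted for a level slide.
- **Other objects:** The plain slide, bottle, beaker and cube looked undisturbed in the last views, by eye only.

**One disagreement:** Triangulating two corners of the frosted end gave heights of 102 and 110 mm, instead of the same height for both. The gripper partly hid that end in the side view. I went by the wrist view and finger opening, which both showed a level slide.

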